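# Unlock the vase jig and hold its sprung jaw open at the mark

## Robot

A 6-joint arm with a two-finger parallel gripper is mounted at the origin on the work surface. World frame = base frame: x ahead of the robot, y to its left, z up, the work surface at z = 0. Lengths are in m, angles in rad, forces in N, time in s.
With the tool pointing down it reaches from about 0.25 to 0.775 m from the base axis. Payload 4 kg.
Tool frame: the origin (TCP) lies on the centre line of the jaws, within the pads' length; the fingertips stand 8 mm ahead of it and the grasp point (between the pads) lies 11 mm behind it; z points along the fingers, y is the line along which they close (so a half turn about z gives the same grasp; the last joint's range is limited). The gripper opens to 85 mm and grips with 20 to 120 N. Pads are 22 mm wide; open, the fingers measure 114 mm over their backs; the gripper's body (76 mm by 85 mm) begins 54 mm behind the grasp point. The pads swing forward as they close: fully open they stand 13 mm farther back than shut.
Start: joints at [1.227, 0.087, 1.371, -0, 1.684, -0.103], TCP at [0.131, 0.534, 0.239] pointing down, gripper open.
Joint ranges: [-3.1, 3.1], [-0.76, 2.03], [0.27, 2.55], [-1.08, 4.22], [0.17, 2.65], [-2.57, 2.57]. Speed limits (rad/s): [2.79, 2.79, 3.14, 3.14, 3.14, 3.14].

## Interface

Orientations are given as a unit quaternion [x, y, z, w].
In Python, from station import bot gives the robot as it stands.
- The arm moves only by the shell command python3 -m jog 'ROWS' [FORCE]. ROWS is JSON, a list of rows, each a list of 7 numbers: the turn, a rotation vector about the tool's x, y, z in degrees, then the shift along the tool's x, y, z in mm, then the finger opening in mm, from 0 to 85.4. A call has 1 to 20 rows; each row is the pose to reach, as a shift and turn from the pose commanded when the call began, along the tool's axes at that moment; what a row does not reach only later rows make up. A row lasts 1/10 s, in which the tool goes at most 50 mm and 8.59 degrees, less where a joint would pass 70% of its speed; a pose out of reach is approached as far as the arm can. A call with a gripper value outside its range is refused whole. The fingers move at their own pace and stop on an object; FORCE is the grip in N (left out, the last holds). Time passes only in rows, so rows that repeat a pose let the fingers close. It gives the time, the measured TCP pose, the force, the opening and the grip force at its end, in the units of the state.
- bot.sense(): the state, without advancing time (a new reading comes with each control period).
- bot.camera(name): name is "side" or "top" or "wrist"; returns a dict with "color" (420x560x3 uint8, blue, green, red), "fx", "fy", "cx", "cy" (pixels), "k1" (the pictures are not rectified: a ray, as slopes to the right and down, at radius r is drawn at 1 + k1 r^2 times it, then the intrinsics apply), "pose" (4x4, takes a point from camera to world coordinates); the wrist camera has in their place "hand_eye" (4x4, takes a point from camera to tool coordinates, whose origin is the TCP and whose axes are the flange's). Camera axes: x right, y down, z forward; pixel columns grow to the right and rows downward; lengths in m; the calibration is good to about 2 mm. A picture is of the moment at which its call begins: read the wrist's pose just before it. There is no depth.
- bot.sign_off(): hands the job in; it is judged then, once.
The state is a dict: "clock": time; "joint_pos": joint angles; "qd": joint speeds; "joint_torque": joint torques, N m; "position": TCP position; "eef_rot": TCP orientation; "contact_force": force on the tool from outside, world axes, zero at the start; "wrist_torque": the same for the moment, N m; "grip_width": opening from 0.0 (shut) to 1.0 (fully open); "grasp_force": force on a finger pad.
Only numpy, scipy, OpenCV 4.12 (cv2) and the standard library are available. Lean on these libraries where they do the work, as an engineer would, in place of code of your own. Each camera call takes 0.05 s, during which the arm holds its last target. There are 200 camera calls.

## Task

The potter wants to take the vase out of the holding jig: push the brass wing screw straight down and, keeping it pushed, turn it clockwise (seen from above) until it stops, a little under a quarter turn, to unlock the sprung jaw. Then pull the jaw out by its black bar handle, against its spring, until the yellow pointer lines up with the red mark, and finish there with the gripper still holding the jaw, since it springs shut when let go. Leave the vase standing on its plinth, and leave the other pots and tools where they are.

Things in the scene. Friction and masses are not known exactly. Their poses are not given: they have to be found in the camera images.
- lock_grip (a point): Middle of the lock screw's brass wing, on its vertical axis, 74 mm above the table at rest; turns and sinks with it. Wing 13 mm thick (point x), 40 long (y), 30 high (17 below to 13 above this point), 25 mm or more free beside it; below it a 14 mm shaft, and a dark steel nose and heel 40-48 mm below this point. It can turn only while pushed down 7 mm or more; turning is light (0.04 N m).
- lock_press (a joint): How far the lock screw is pushed down, m: 0 at rest, 0.012 at its stop; it turns freely only when this is above 0.007. Its spring resists with 4 N at first and 8 N at the bottom and lifts it again when let go.
- lock (a joint): Turn of the lock screw, rad: 0 at the start (nose across the jaw's steel tab, jaw locked), growing clockwise seen from above (the wing's yaw falls by it), 1.5 at its stop. Beyond about 1.05 the jaw is free. It keeps its turn when let go.
- jaw: The spring jaw: an aluminium slide plate with black bar handle, yellow pointer and two rubber posts by the vase. Origin on the table plane, 62 mm short of the vase's axis when shut; axes as the jig's. It slides out along its own -x (roughly towards the robot), up to 85 mm. The spring pulls it shut with 4 N at first, plus 80 N/m (9 N at 60 mm). Shut at the start, and it springs shut when let go.
- handle (a point): Middle of the jaw's black bar handle, 61 mm above the table, moving with the jaw: a level bar 14 mm thick (point x, the pull direction is -x), 70 mm long (y), 26 mm high, on a central neck 12 x 20 mm; the slide plate's top is 35 mm below this point.
- pointer (a point): Tip of the yellow pointer on the jaw's -y side, 4 mm wide in x. Moves with the jaw; axes as the jaw's.
- mark_line (a point): Middle of the red mark, a fixed bar 4 mm wide (x), 32 long (y), 8 high, on the jig's white scale strip beside the pointer's path. Its x axis is the jig's x axis: the jaw is right when the pointer's x in this frame is 0; at the start it is 30 to 60 mm, the distance to pull.
- fixture: The jig: a plywood board 12 mm thick fixed on the table, x -200 to +130 and y +-135 mm from its origin (on the table plane). Handle at x -100, y 0 when shut; lock screw's axis at x -45, y +75; vase's plinth at x +62, y 0. A green keeper beside the screw: x -36 to -22, y +109 to +130 mm, up to 33 mm high.
- vase_mid (a point): Middle of the grey clay vase, 85 mm high, 68 mm wide, standing loose on a 30 mm high plinth in the jig between the jaw's posts and two fixed posts. Top 115 mm above the table. To be left standing.
- jar: Small glass jar with a blue cap, 36 mm wide, 50 mm high, on the jig's far corner (-y); origin under its centre. Leave it.
- rib: Flat wooden rib 70 x 34 x 7 mm on the jig's far corner (+y); origin under its centre. Leave it.
- mug: Blue mug, 76 mm wide, 85 mm high, on the table beside the jig; origin under its centre. Leave it.
- bowl: Cream bowl, 110 mm wide, 50 mm high, on the table beside the jig; origin under its centre. Leave it.
- cup: Terracotta cup, 72 mm wide, 70 mm high, on the table beside the jig; origin under its centre. Leave it.
- brush: Brush lying on the table to the robot's right; leave it.
Mind the look-alikes: they are no part of the job. What is shaped like the part that bears vase_mid but purple is not meant.

How it is judged:
On the way, in this order (a step that is already met when the one before it is completed fails the run):
1. the lock screw is turning clockwise while pushed down (6 mm or more, past 0.3 rad) (value of joint lock_press above 0.006 m and value of joint lock above 0.3 rad), for 0.05 s.
2. the lock screw is turned clockwise until the jaw is unlocked (1.1 rad or more) (value of joint lock above 1.1 rad), for 0.1 s.
3. the jaw is pulled out by the fingers until its pointer is at the red mark (within 4 mm) (x of pointer in the frame of mark_line between -0.004 and 0.004 m and contact force between the fingers and jaw above 2 N), for 0.3 s.
At the end, for the whole second after the job is handed in: The program ends holding: the fingers hold the jaw (2 N or more) at rest with its pointer within 4 mm of the red mark, the lock screw stays turned (over 1.05 rad), the vase stands upright on its plinth within 15 mm of its place, and the other loose things are within 30 mm of theirs (all of step 3 and linear speed of jaw below 0.01 m/s and value of joint lock above 1.05 rad and angle between vase_mid's own z axis and vertical below 0.15 rad and distance of vase_mid from where it was at the start of the episode below 0.015 m and distance of each of jar, rib, mug, bowl, cup, brush from where it was at the start of the episode below 0.03 m); the arm keeps its last pose, push and grip.
It fails at once if the vase is knocked over or off its place (angle between vase_mid's own z axis and vertical above 0.4 rad or distance of vase_mid from where it was at the start of the episode above 0.03 m).
It fails at once if another pot or tool is shoved away (distance of any of jar, rib, mug, bowl, cup, brush from where it was at the start of the episode above 0.05 m).
It also fails if it takes over 45 s, if anything falls off the work surface, if the arm or the gripper's body presses on something with over 40 N, if the wrist force passes 120 N, or if a joint passes its speed limit or range.

## Working session

There is one attempt and no reset: what is moved stays moved. The work goes in short steps, Python scripts to look and compute and a shell command to move; the robot and the scene stay as the last step left them, time stands still between calls to the robot, and variables do not carry over. Pictures are saved under pics/ and viewed, at most 10 in all, crops included, and the job is handed in when it is done.

```bash
mkdir -p pics; ls
cat > h.py <<'E'
import numpy as np, cv2
from scipy.spatial.transform import Rotation as R
from station import bot
def cam(n):
    s=bot.sense(); c=bot.camera(n)
    if n=="wrist":
        T=np.eye(4);T[:3,:3]=R.from_quat(s["eef_rot"]).as_matrix();T[:3,3]=s["position"]
        P=T@np.array(c["hand_eye"])
    else: P=np.array(c["pose"])
    return c,P
def ray(c,P,u,v):
    x=(u-c["cx"])/c["fx"];y=(v-c["cy"])/c["fy"]
    p=cv2.undistortPoints(np.array([[[u,v]]],float),np.array([[c["fx"],0,c["cx"]],[0,c["fy"],c["cy"]],[0,0,1]]),np.array([c["k1"],0,0,0]))[0,0]
    return P[:3,3],P[:3,:3]@np.array([p[0],p[1],1])
def onz(c,P,u,v,z):
    o,d=ray(c,P,u,v);return o+d*(z-o[2])/d[2]
def proj(c,P,X):
    q=np.linalg.inv(P)@np.r_[X,1];x,y=q[:2]/q[2];k=1+c["k1"]*(x*x+y*y)
    return np.array([c["fx"]*x*k+c["cx"],c["fy"]*y*k+c["cy"]])
E
python3 - <<'E'
from h import *
import pickle
for n in("top","side","wrist"):
    c,P=cam(n);cv2.imwrite(f"pics/{n}0.png",c["color"]);pickle.dump((c,P),open(n+"0.pkl","wb"))
    print(n,P.round(3).tolist(),c["fx"],c["k1"])
s=bot.sense();print(s["eef_rot"],s["position"],s["clock"])
E
```

```text
pics
top [[-0.022, -0.994, 0.109, 0.418], [-1.0, 0.021, -0.007, -0.002], [0.005, -0.109, -0.994, 1.279], [0.0, 0.0, 0.0, 1.0]] 454.90330322813566 -0.11944223695629685
side [[0.998, -0.053, 0.032, 0.488], [-0.06, -0.682, 0.728, -0.871], [-0.017, -0.729, -0.684, 0.883], [0.0, 0.0, 0.0, 1.0]] 447.1467633501344 -0.08464796841143372
wrist [[0.24, 0.925, 0.296, 0.054], [0.971, -0.228, -0.075, 0.553], [-0.002, 0.306, -0.952, 0.373], [0.0, 0.0, 0.0, 1.0]] 349.84758816216095 -0.00173760152849312
[ 1.20115277e-01  9.92759554e-01 -8.64130063e-04 -2.03169944e-04] [0.13104042 0.53378791 0.23837044] 0.15
```

View pics/top0.png

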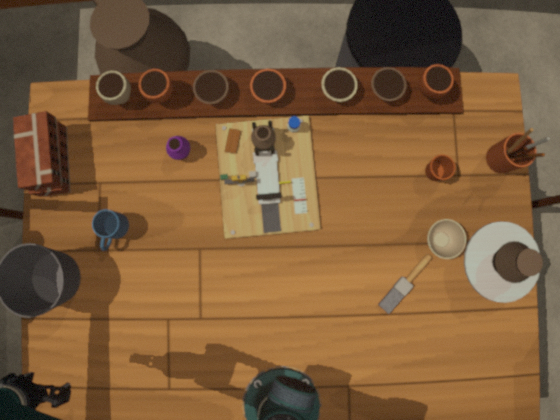

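View pics/side0.png

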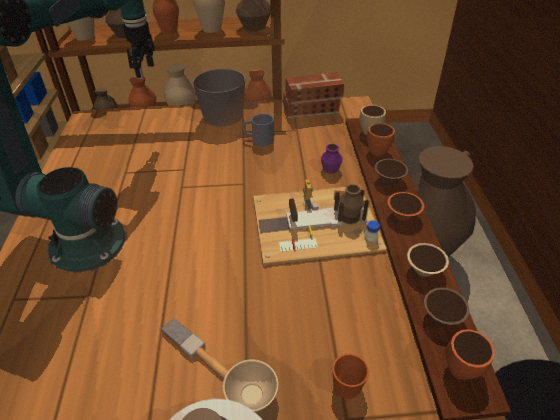

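The top view shows the jig at about (216–319, 117–237). The grey vase is at (263,135), the wing screw at about (237,178) and the handle at about (268,198). Two things are shaped like the vase: the grey one at (263,135), which stands on the jig's plinth and fits, and the purple look-alike at (178,148) on the table, which doesn't. I'll confirm this in an enlarged crop.

Run:
```python
from h import *
import pickle
a=pickle.load(open("top0.pkl","rb"))[0]["color"][110:245,205:330]
b=pickle.load(open("side0.pkl","rb"))[0]["color"][170:270,245:390]
a=cv2.resize(a,None,fx=4.4,fy=4.4,interpolation=3)   # 550x594
cv2.imwrite("pics/topc.png",a)
cv2.imwrite("pics/sidec.png",cv2.resize(b,None,fx=5,fy=5,interpolation=3))
```

```text
(no output)
```

View pics/topc.png

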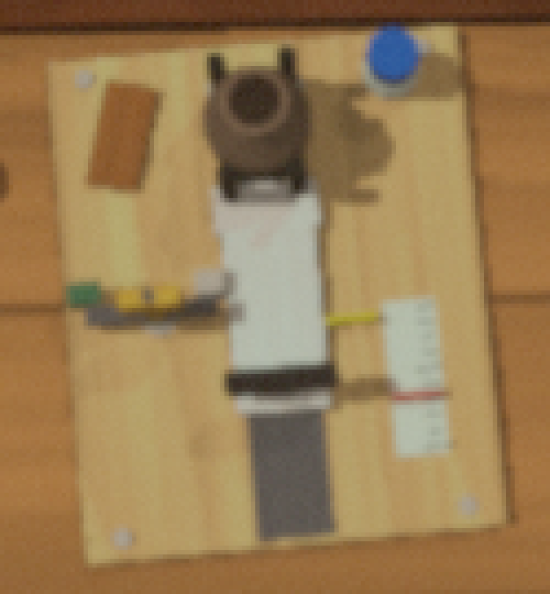

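View pics/sidec.png

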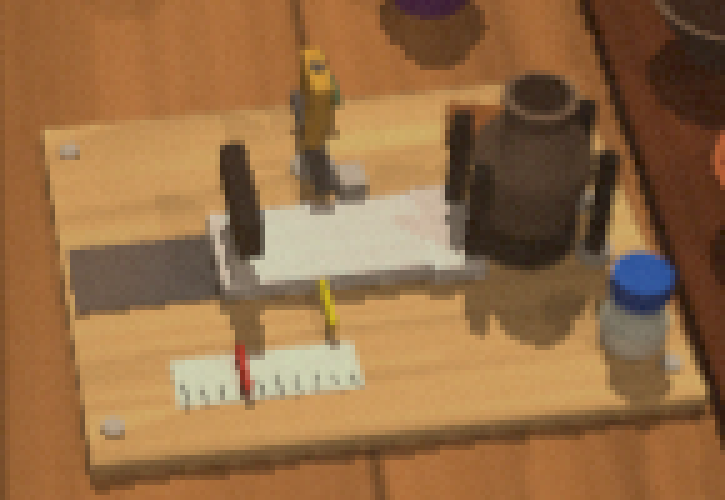

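The crop confirms it: the grey vase is at crop (255,120) on the jig, with rubber posts around it. Crop positions: wing (148,297), handle (281,380), pointer (355,319), mark (420,395), and board corners (50,62), (460,25), (510,523), (87,565).

Run:
```python
from h import *
import pickle
from scipy.optimize import least_squares
t=pickle.load(open("top0.pkl","rb"));s=pickle.load(open("side0.pkl","rb"))
T=lambda x,y:(205+(x+.5)/4.4-.5,110+(y+.5)/4.4-.5)
S=lambda x,y:(245+(x+.5)/5-.5,170+(y+.5)/5-.5)
obs=[(t,T(50,62),(.13,.135,.012)),(t,T(460,25),(.13,-.135,.012)),(t,T(510,523),(-.2,-.135,.012)),(t,T(87,565),(-.2,.135,.012)),
(t,T(281,378),(-.1,0,.074)),(t,T(148,297),(-.045,.075,.087)),
(s,S(44,128),(-.2,.135,.012)),(s,S(90,468),(-.2,-.135,.012)),(s,S(704,403),(.13,-.135,.012)),(s,S(316,62),(-.045,.075,.087)),(s,S(238,148),(-.1,.035,.074))]
def W(p,X):
    c,n=np.cos(p[2]),np.sin(p[2]);return np.array([p[0]+c*X[0]-n*X[1],p[1]+n*X[0]+c*X[1],X[2]])
f=lambda p:np.concatenate([proj(*o[0],W(p,o[2]))-o[1] for o in obs])
r=least_squares(f,[.7,0,0],loss="soft_l1");p=r.x
print("fix",p,"yawdeg",np.degrees(p[2]));print(f(p).reshape(-1,2).round(1).tolist())
for n,X in(("lock",(-.045,.075,.074)),("handle",(-.1,0,.061)),("vase",(.062,0,0))):print(n,W(p,X).round(4))
for nm,c,uv,z in(("ptr",t,T(355,319),.025),("mark",t,T(420,395),.02),("ptrS",s,S(329,310),.025),("markS",s,S(244,370),.02)):
    X=onz(*c,*uv,z)[:2]-p[:2];cc,nn=np.cos(p[2]),np.sin(p[2]);print(nm,[cc*X[0]+nn*X[1],-nn*X[0]+cc*X[1]])
# desired rotation in tool frame
q=bot.sense();Rt=R.from_quat(q["eef_rot"])
print(Rt.as_matrix().round(3).tolist(),q["position"])
```

```text
fix [0.67329615 0.02839928 0.06749166] yawdeg 3.866987146403309
[[-0.3, -0.4], [0.0, -0.1], [0.1, 1.0], [-0.3, 0.0], [0.3, -0.1], [0.5, -0.3], [-0.5, -0.1], [-0.3, -0.0], [1.6, -0.8], [0.5, 1.4], [-1.1, -1.2]]
lock [0.6233 0.1002 0.074 ]
handle [0.5735 0.0217 0.061 ]
vase [0.7352 0.0326 0.    ]
ptr [np.float64(-0.06038106753825358), np.float64(-0.048493845830935065)]
mark [np.float64(-0.11176173441294893), np.float64(-0.08528385092316002)]
ptrS [np.float64(-0.060530709261059815), np.float64(-0.053477415908057824)]
markS [np.float64(-0.11196163053988809), np.float64(-0.08602367891187829)]
[[-0.971, 0.238, -0.001], [0.238, 0.971, -0.002], [0.0, -0.002, -1.0]] [0.13104042 0.53378791 0.23837044]
```

```bash
python3 -m jog '[[0,0,72.3,-581,-304,40,40],[0,0,72.3,-581,-304,40,40],[0,0,72.3,-581,-304,40,40],[0,0,72.3,-581,-304,40,40],[0,0,72.3,-581,-304,40,40],[0,0,72.3,-581,-304,40,40],[0,0,72.3,-581,-304,40,40],[0,0,72.3,-581,-304,40,40],[0,0,72.3,-581,-304,40,40],[0,0,72.3,-581,-304,40,40],[0,0,72.3,-581,-304,40,40],[0,0,72.3,-581,-304,40,40],[0,0,72.3,-581,-304,40,40],[0,0,72.3,-581,-304,40,40],[0,0,72.3,-581,-304,40,40],[0,0,72.3,-581,-304,40,40],[0,0,72.3,-581,-304,40,40],[0,0,72.3,-581,-304,40,40]]' 60
python3 - <<'E'
from h import *
import pickle
s=bot.sense();print(s["position"],R.from_quat(s["eef_rot"]).as_matrix().round(3).tolist(),s["joint_pos"],s["clock"])
c,P=cam("wrist");pickle.dump((c,P),open("w1.pkl","wb"));cv2.imwrite("pics/w1.png",c["color"])
print("lock pred",proj(c,P,[.6233,.1002,.087]),"handle",proj(c,P,[.5735,.0217,.074]))
E
```

```text
clock: 1.95
position: [0.6221, 0.1018, 0.2001]
eef_rot: [0.682, 0.731, 0.0, 0.0]
contact_force: [-0.1, 0.1, 0.2]
grip_width: 0.468
grasp_force: 0.0
[0.62213205 0.10177072 0.20006992] [[-0.07, 0.998, 0.001], [0.998, 0.07, 0.0], [0.0, 0.001, -1.0]] [7.20961768e-02 2.75758106e-01 1.22953031e+00 2.90515026e-04
 1.63543699e+00 1.91688058e-03] 1.95
lock pred [282.60014524 208.28604719] handle [217.24456012 287.57423246]
```

View pics/w1.png

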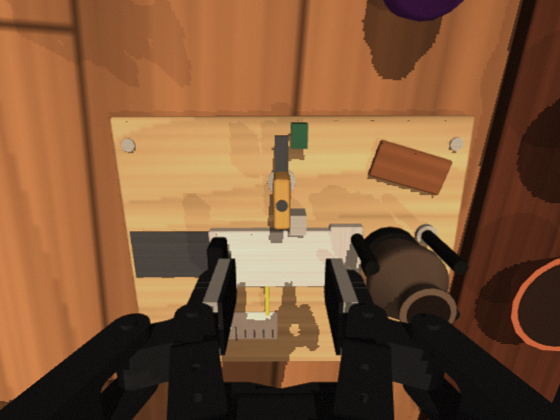

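The wrist view shows the wing's axis dot at (282,206), against a predicted (283,208), so the estimate is good. The fingers straddle column 282. I'll descend and grip.

```bash
python3 -m jog '[[0,0,0,-2,1,45,36],[0,0,0,-2,1,80,36],[0,0,0,-2,1,110,36],[0,0,0,-2,1,134,36],[0,0,0,-2,1,134,36],[0,0,0,-2,1,134,36],[0,0,0,-2,1,134,5],[0,0,0,-2,1,134,5],[0,0,0,-2,1,134,5],[0,0,0,-2,1,134,5],[0,0,0,-2,1,134,5],[0,0,0,-2,1,134,5],[0,0,0,-2,1,134,5]]' 60
```

```text
clock: 3.3
position: [0.6238, 0.0987, 0.0675]
eef_rot: [0.682, 0.731, 0.0, -0.0]
contact_force: [-5.2, -0.6, 3.1]
grip_width: 0.141
grasp_force: 61.1
```

```bash
python3 -m jog '[[0,0,0,0,0,4,5],[0,0,0,0,0,8,5],[0,0,0,0,0,11,5],[0,0,0,0,0,11,5],[0,0,0,0,0,11,5]]' 60
```

```text
clock: 3.8
position: [0.6238, 0.0987, 0.0571]
eef_rot: [0.683, 0.731, 0.0, -0.0]
contact_force: [-5.5, -0.8, 7.0]
grip_width: 0.14
grasp_force: 61.6
```

```bash
python3 -m jog '[[0,0,8,0,0,0,5],[0,0,16,0,0,0,5],[0,0,24,0,0,0,5],[0,0,32,0,0,0,5],[0,0,40,0,0,0,5],[0,0,48,0,0,0,5],[0,0,56,0,0,0,5],[0,0,64,0,0,0,5],[0,0,72,0,0,0,5],[0,0,80,0,0,0,5],[0,0,83,0,0,0,5],[0,0,83,0,0,0,5],[0,0,83,0,0,0,5]]' 60
```

```text
clock: 5.1
position: [0.6206, 0.101, 0.0564]
eef_rot: [0.995, 0.096, -0.003, -0.002]
contact_force: [-13.6, 5.0, 8.3]
grip_width: 0.144
grasp_force: 61.8
```

```bash
python3 -m jog '[[0,0,0,0,0,0,36],[0,0,0,0,0,0,36],[0,0,0,0,0,0,36],[0,0,0,0,0,0,36],[0,0,0,0,0,-40,36],[0,0,0,0,0,-80,36],[0,0,0,0,0,-120,36],[0,0,-8,0,0,-143,36],[0,0,-16,0,0,-143,36],[0,0,-24,0,0,-143,36],[0,0,-32,0,0,-143,36],[0,0,-40,0,0,-143,36],[0,0,-48,0,0,-143,36],[0,0,-56,0,0,-143,36],[0,0,-64,0,0,-143,36],[0,0,-72,0,0,-143,36],[0,0,-80,0,0,-143,36],[0,0,-83,0,0,-143,36],[0,0,-83,0,0,-143,36]]' 60
python3 - <<'E'
from h import *
import pickle
s=bot.sense();M=R.from_quat(s["eef_rot"]).as_matrix();print(M.round(3).tolist(),s["position"])
c,P=cam("wrist");pickle.dump((c,P),open("w2.pkl","wb"));cv2.imwrite("pics/w2.png",c["color"])
h=np.array([.5735,.0217,.061]);print("lock",proj(c,P,[.6233,.1002,.087]),"handle ctr/ends",proj(c,P,[.5735,.0217,.074]),proj(c,P,[.5711,.0566,.074]))
print("delta tool",1e3*M.T@(h-s["position"]))
E
```

```text
clock: 7.0
position: [0.6243, 0.0982, 0.1972]
eef_rot: [0.683, 0.731, 0.0, 0.0]
contact_force: [-0.9, 0.1, -0.7]
grip_width: 0.421
grasp_force: 0.0
[[-0.067, 0.998, 0.0], [0.998, 0.067, 0.0], [-0.0, 0.0, -1.0]] [0.62426399 0.09818188 0.19720429]
lock [280.19274396 204.63229996] handle ctr/ends [214.53701908 285.52593044] [211.94516404 247.18674866]
delta tool [-72.88306755 -55.82350609 136.19788623]
```

View pics/w2.png

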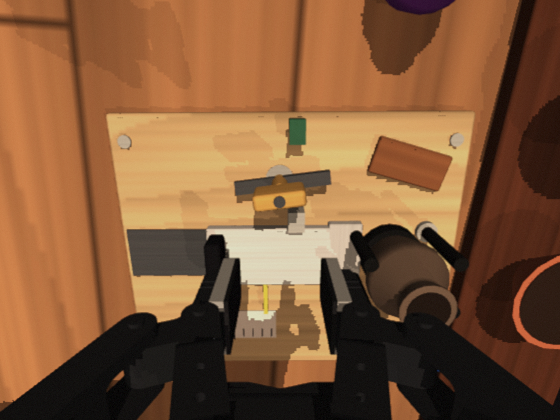

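The wing now lies across at about 83° (y≈195), with its ends at columns 252 and 306, so the jaw is unlocked. The handle's visible end is at column 215, as predicted. Next I'll move over the handle, descend and grip.

```bash
python3 -m jog '[[0,0,0,-36,-28,0,38],[0,0,0,-73,-56,0,38],[0,0,0,-73,-56,0,38],[0,0,0,-73,-56,45,38],[0,0,0,-73,-56,85,38],[0,0,0,-73,-56,120,38],[0,0,0,-73,-56,144,38],[0,0,0,-73,-56,144,38],[0,0,0,-73,-56,144,38],[0,0,0,-73,-56,144,5],[0,0,0,-73,-56,144,5],[0,0,0,-73,-56,144,5],[0,0,0,-73,-56,144,5],[0,0,0,-73,-56,144,5],[0,0,0,-73,-56,144,5],[0,0,0,-73,-56,144,5]]' 80
```

```text
clock: 8.65
position: [0.5741, 0.0218, 0.0561]
eef_rot: [0.682, 0.731, 0.001, 0.001]
contact_force: [-2.7, 0.0, 6.7]
grip_width: 0.148
grasp_force: 79.3
```

```bash
python3 -m jog '[[0,0,0,0,-4,0,5],[0,0,0,0,-9,0,5],[0,0,0,0,-14,0,5],[0,0,0,0,-19,0,5],[0,0,0,0,-24,0,5],[0,0,0,0,-29,0,5],[0,0,0,0,-34,0,5],[0,0,0,0,-39,0,5],[0,0,0,0,-44,0,5],[0,0,0,0,-48,0,5],[0,0,0,0,-50,0,5],[0,0,0,0,-51,0,5],[0,0,0,0,-51,0,5],[0,0,0,0,-51,0,5]]' 80
python3 - <<'E'
from h import *
s=bot.sense();print(s["position"])
c,P=cam("top");d,Q=cam("side");w,_=cam("wrist")
import pickle;pickle.dump((c,P,d,Q),open("f.pkl","wb"))
a=cv2.resize(c["color"][170:220,255:325],None,fx=8,fy=8,interpolation=3)[:,:400+160]
b=cv2.resize(d["color"][205:265,260:340],None,fx=7,fy=7,interpolation=3)
cv2.imwrite("pics/ft.png",a);cv2.imwrite("pics/fs.png",b);cv2.imwrite("pics/fw.png",w["color"])
E
```

```text
clock: 10.05
position: [0.5261, 0.0183, 0.0561]
eef_rot: [0.683, 0.731, 0.003, 0.004]
contact_force: [8.2, 0.8, 2.5]
grip_width: 0.149
grasp_force: 78.9
[0.52613285 0.01826396 0.05605911]
```

View pics/fs.png

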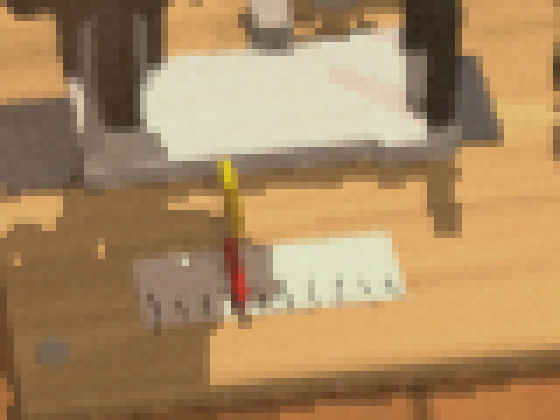

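View pics/fw.png

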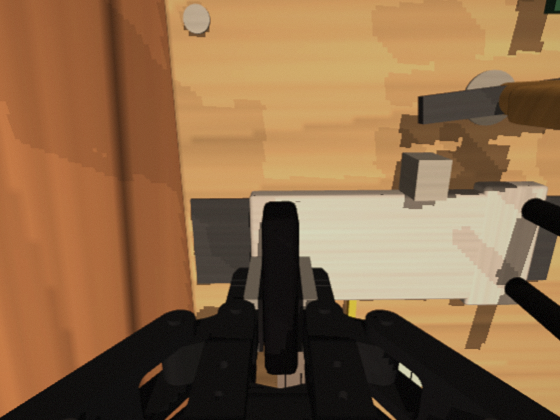

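In the side crop the pointer runs from (227,165) to (236,238) and the red mark from (232,238) to (240,308), so they nearly line up. I'll put a number on what's left.

Run:
```python
from h import *
import pickle
c,P,d,Q=pickle.load(open("f.pkl","rb"))
p=np.array([.6733,.0284,.0675]);S=lambda x,y:(260+(x+.5)/7-.5,205+(y+.5)/7-.5)
def J(X):
    X=X[:2]-p[:2];cc,n=np.cos(p[2]),np.sin(p[2]);return 1e3*np.array([cc*X[0]+n*X[1],-n*X[0]+cc*X[1]])
hsv=cv2.cvtColor(d["color"],cv2.COLOR_BGR2HSV).astype(int)
for nm,lo,hi in(("ptr",20,36),("mark",-8,8)):
    H=(hsv[...,0]+90)%180-90 if lo<0 else hsv[...,0]
    m=(H>=lo)&(H<=hi)&(hsv[...,1]>170)&(hsv[...,2]>60)
    v,u=np.nonzero(m[225:252,287:300]);u=u+287;v=v+225
    for vv in sorted(set(v)):
        for z in(.02,.025): print(nm,vv,z,J(onz(d,Q,u[v==vv].mean(),vv,z)).round(1),(v==vv).sum(),end=" ; ")
        print()
```

```text
ptr 228 0.02 [-108.1  -27.5] 2 ; ptr 228 0.025 [-108.9  -32.5] 2 ; 
ptr 229 0.02 [-107.3  -31.6] 1 ; ptr 229 0.025 [-108.1  -36.5] 1 ; 
ptr 230 0.02 [-107.9  -35.4] 3 ; ptr 230 0.025 [-108.7  -40.3] 3 ; 
ptr 231 0.02 [-107.1  -39.4] 2 ; ptr 231 0.025 [-107.9  -44.3] 2 ; 
ptr 232 0.02 [-107.7  -43.1] 2 ; ptr 232 0.025 [-108.5  -48. ] 2 ; 
ptr 233 0.02 [-107.   -47.1] 1 ; ptr 233 0.025 [-107.8  -51.9] 1 ; 
ptr 234 0.02 [-107.5  -50.8] 1 ; ptr 234 0.025 [-108.3  -55.7] 1 ; 
ptr 235 0.02 [-108.1  -54.5] 1 ; ptr 235 0.025 [-108.9  -59.4] 1 ; 
ptr 236 0.02 [-108.7  -58.2] 1 ; ptr 236 0.025 [-109.5  -63. ] 1 ; 
ptr 237 0.02 [-109.3  -61.9] 1 ; ptr 237 0.025 [-110.1  -66.7] 1 ; 
mark 239 0.02 [-110.4  -69.3] 1 ; mark 239 0.025 [-111.2  -74. ] 1 ; 
mark 240 0.02 [-113.6  -72.5] 1 ; mark 240 0.025 [-114.4  -77.2] 1 ; 
mark 242 0.02 [-112.1  -80.1] 1 ; mark 242 0.025 [-112.9  -84.8] 1 ; 
mark 243 0.02 [-112.7  -83.7] 1 ; mark 243 0.025 [-113.4  -88.4] 1 ; 
mark 244 0.02 [-111.9  -87.5] 2 ; mark 244 0.025 [-112.7  -92.1] 2 ; 
mark 245 0.02 [-112.5  -91. ] 2 ; mark 245 0.025 [-113.3  -95.6] 2 ; 
mark 246 0.02 [-113.   -94.6] 2 ; mark 246 0.025 [-113.8  -99.2] 2 ; 
mark 247 0.02 [-112.3  -98.3] 1 ; mark 247 0.025 [-113.1 -102.9] 1 ;
```

View pics/ft.png

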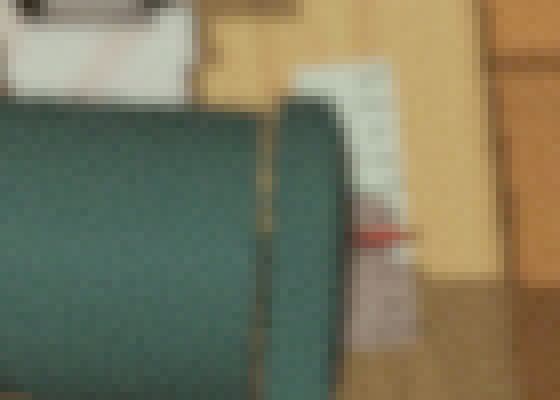

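The top view is blocked by the wrist. The side view puts the pointer at about −108.3 mm and the mark at about −112 mm. That agrees with the 48 mm pulled of the 51.3 mm measured, so I need about 3.3 mm more.

```bash
python3 -m jog '[[0,0,0,0,-1,0,5],[0,0,0,0,-2,0,5],[0,0,0,0,-3.3,0,5],[0,0,0,0,-3.3,0,5],[0,0,0,0,-3.3,0,5],[0,0,0,0,-3.3,0,5],[0,0,0,0,-3.3,0,5],[0,0,0,0,-3.3,0,5],[0,0,0,0,-3.3,0,5],[0,0,0,0,-3.3,0,5],[0,0,0,0,-3.3,0,5]]' 80
python3 - <<'E'
from h import *
d,Q=cam("side")
p=np.array([.6733,.0284,.0675])
def J(X):
    X=X[:2]-p[:2];cc,n=np.cos(p[2]),np.sin(p[2]);return 1e3*(cc*X[0]+n*X[1])
hsv=cv2.cvtColor(d["color"],cv2.COLOR_BGR2HSV).astype(int)
for nm,lo,hi in(("ptr",20,36),("mark",-8,8)):
    H=(hsv[...,0]+90)%180-90 if lo<0 else hsv[...,0]
    m=(H>=lo)&(H<=hi)&(hsv[...,1]>170)&(hsv[...,2]>60)
    v,u=np.nonzero(m[228:252,285:300]);print(nm,np.median([J(onz(d,Q,a+285,b+228,.02)) for a,b in zip(u,v)]),len(u))
cv2.imwrite("pics/end.png",cv2.resize(d["color"][190:270,245:385],None,fx=5,fy=5,interpolation=3))
E
```

```text
clock: 11.3
position: [0.523, 0.018, 0.0561]
eef_rot: [0.683, 0.731, 0.004, 0.004]
contact_force: [7.9, 0.7, 2.3]
grip_width: 0.149
grasp_force: 78.9
ptr -110.78996352074564 17
mark -112.48730986660001 10
```

View pics/end.png

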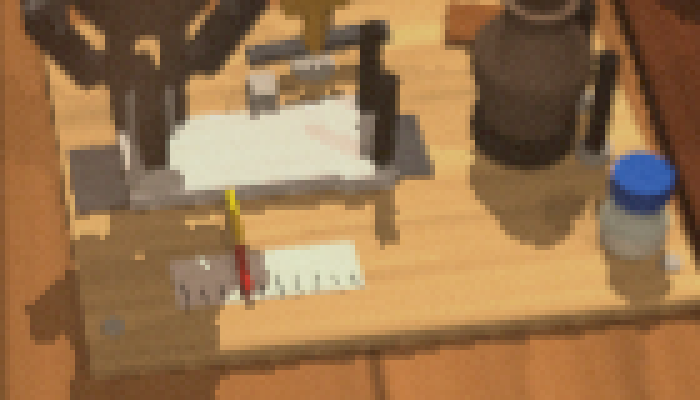

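The pointer and mark now lie on one line near (242,255), within about 1 mm. The vase stands upright at (530,100). Handing in.

```bash
python3 -c "
from station import bot
print(bot.sign_off())"
```

```text
the job is handed in; nothing more can be done
None
```

I unlocked the jaw and pulled it out about 51 mm, putting the pointer within about 1–2 mm of the red mark, and handed the job in with the gripper still holding; the vase is still upright on its plinth, and the sign-off gave no verdict.

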